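# Uncap the spray can and bar it into its bracket

## Task

Get the spray can in the bench bracket ready for use: lift its cap off and set the cap, open side down, flat inside the round steel dish, and swing the bracket's bar fully closed so that it rests in its catch in front of the can. Leave the can standing upright in the bracket, and do not disturb the other things on the bench.

Things in the scene. Friction and masses are not known exactly. Their poses are not given: they have to be found in the camera images.
- cap: Loose white plastic cap of the can in the bracket: upside-down cup, 50 mm tall, outer diameter 50 mm at its open lower end and 47 mm at its closed top, wall 3 mm. It just sits on the can's shoulder over the 31 mm tall neck and nozzle, unthreaded: it lifts straight off. Origin at the centre of its open lower edge, z up through its closed top.
- can: Spray can, bare metal with a grey band, 54 mm diameter, 110 mm tall to the flat shoulder, 140 mm to the tip of its white nozzle; loose, standing in the bracket's ring with 3 mm of play; the cap stands on its shoulder, so the cap's top is 160 mm above the can's base. Origin at the centre of its base, z up.
- bracket: Fixed grey can bracket: plate 104 x 150 x 8 mm, ring 60 mm inside, 68 outside, rising to 26 mm above the bench, around the can. Origin at the ring's centre on the bench; the bar closes across the -x side. Hinge post at x -40, y +55 mm; catch (steel post with a fork open to -x, top 82 mm above the bench) at x -40, y -60 mm. Yaw within 0.5 rad of the robot's frame.
- bar (a joint): Swing angle of the steel bar about its vertical hinge, rad: 0 closed, resting in the catch with the bar along the bracket's -y; it grows up to 1.3 as the bar opens, swinging clockwise seen from above, out towards the bracket's -x side. Light friction keeps it where it is left (about 1 N at the handle moves it).
- bar_hinge (a point): Point on the bar's vertical hinge axis at the bar's height (60 mm above the bench). Fixed to the bracket.
- bar_grip (a point): On the axis of the black upright handle pin near the bar's free end, 140 mm from the hinge axis, 110 mm above the bench. The pin is 16 mm in diameter and stands from the bar (flat steel 8 mm thick, 12 mm high, at 60 mm) up to 128 mm above the bench.
- dish: Fixed round steel dish for the cap: foot 92 mm in diameter and 4 mm thick, with a rim of about 67 mm inner and 75 mm outer diameter rising to 13 mm above the bench. Origin at the centre of its underside, on the bench.
- dish_in (a point): Centre of the dish's inner floor, 4 mm above the bench; the rim rises 9 mm above it.
- slim_can: Bystander: a second, slimmer spray can with its own fixed white cap, 38 mm diameter, 140 mm tall, standing loose on the bench. Origin at the centre of its base.
- wrench: Bystander: a loose steel wrench, 180 mm long, lying on the bench along its own x.
- carton: Bystander: a loose cardboard carton 90 x 120 x 60 mm. Origin at the centre of its underside.
Mind the look-alikes: they are no part of the job. What is shaped like the can but blue or green is not meant.

How it is judged (in metres and radians):
At the end, for the whole second after the job is handed in: Cap at rest open side down in the dish: axis within 14 mm of its centre, lower edge within 4 mm of its floor, tilt under 0.10 rad. Bar in its catch: joint under 0.08 rad. Can at rest in the bracket: within 8 mm of its origin, base within 4 mm of its plate, tilt under 0.10 rad (horizontal distance between cap and dish_in below 0.014 m and z of cap in the frame of dish_in below 0.004 m and angle between each of cap, can's own z axis and vertical below 0.1 rad and linear speed of each of cap, can below 0.02 m/s and value of joint bar below 0.08 rad and horizontal distance between can and bracket below 0.008 m and z of can in the frame of bracket below 0.012 m); the robot touches nothing.
It fails at once if the spray can tipped by more than 0.35 rad or lifted out of the bracket (angle between can's own z axis and vertical above 0.35 rad or z of can in the frame of bracket above 0.04 m).
It fails at once if the slim can, the wrench or the carton moved by more than 30 mm, or the slim can tipped (distance of any of slim_can, wrench, carton from where it was at the start of the episode above 0.03 m or angle between slim_can's own z axis and vertical above 0.35 rad).
It also fails if it takes over 51 s, if anything falls off the work surface, if the arm or the gripper's body presses on something with over 40 N, if the wrist force passes 120 N, or if a joint passes its speed limit or range.

## Robot

A 7-joint arm with a two-finger parallel gripper is mounted at the origin on the work surface. World frame = base frame: x ahead of the robot, y to its left, z up, the work surface at z = 0. Lengths are in m, angles in degrees, forces in N, time in s.
With the tool pointing down it reaches from about 0.35 to 0.775 m from the base axis. Payload 3.1 kg.
Tool frame: the origin (TCP) lies on the centre line of the jaws, within the pads' length; the fingertips stand 17 mm ahead of it and the grasp point (between the pads) lies 2 mm behind it (robot.tip_reach is the distance from the TCP to the fingertips, in m); z points along the fingers, y is the line along which they close (so a half turn about z gives the same grasp; the last joint's range is limited). The gripper opens to 85 mm and grips with 20 to 120 N. Pads are 22 mm wide; open, the fingers measure 114 mm over their backs; the gripper's body (76 mm by 85 mm) begins 54 mm behind the grasp point. The pads swing forward as they close: fully open they stand 13 mm farther back than shut.
Start: joints at [-2.389, 17.813, 0.802, 86.603, -0.252, 75.585, -1.558], TCP at [0.55, 0, 0.248] pointing down, gripper open.
Joint ranges: [-154.91, 154.91], [-16.99, 109.72], [-72.82, 74.43], [7.12, 147.25], [-82.49, 262.49], [11.32, 116.49], [-174.64, 174.64]. Speed limits (degrees/s): [159.86, 159.86, 180, 180, 180, 180, 180].

## Interface

Orientations are given as [roll, pitch, yaw] about the fixed x, y, z axes, in that order (R = Rz(yaw) Ry(pitch) Rx(roll)).
In Python, from station import robot, fingers, vision, workorder, recognise gives the robot as it stands. Calls block until the motion is done:
- robot.move_to(position, orientation): joint-space move of the TCP to a pose.
- robot.line_to(position, orientation=None, velocity=0.15, f_stop=None): straight line of the TCP; orientation=None keeps the orientation; velocity is the mean speed in m/s. With f_stop (N) it stops when the force on the tool has changed by that much, and returns True; else False.
- robot.move_j(angles): joint-space move.
- fingers.gripper_to(opening, force=None): opening from 0.0 (shut) to 1.0 (fully open); force is the grip in N (None keeps the last); returns when the fingers have stopped.
- robot.pause(seconds).
- robot.inverse_kinematics(position, orientation): joint angles nearest the present ones, or None.
- vision.grab_frame(name): name is "scene" or "side" or "wrist"; returns the picture (480x640x3 uint8, red, green, blue); there is no depth.
- vision.calibration(name): a dict with "mtx" (3x3 intrinsics, pixels), "k1" (the pictures are not rectified: a ray, as slopes to the right and down, at radius r is drawn at 1 + k1 r^2 times it, then the intrinsics apply), "extrinsics" (4x4, takes a point from world to camera coordinates); the wrist camera has in their place "T_tool_cam" (4x4, takes a point from camera to tool coordinates, whose origin is the TCP and whose axes are the flange's). Camera axes: x right, y up, looking along -z (the intrinsics and any distortion apply to the point x, -y, -z); pixel columns grow to the right and rows downward; lengths in m; the calibration is good to about 2 mm. A picture is of the moment at which its call begins: read the wrist's pose just before it. calibration takes no time and is no camera call.
A pose or a line that the arm cannot do raises robot.PlanningError and nothing moves.
- workorder.close_job(): hands the job in; it is judged then, once.
Trained networks look in the newest picture that a camera, given by its name, has taken for a name from the list of things; names that differ only in an ending like _2 or _b are one class to them, and where a whole thing is asked for, a point or a joint stands for the part that bears it (a point fixed in the world has none). Each returns a list of dicts, best first, with "p" (0 to 1); they miss things now and then, are a little off and sometimes report something else, mostly with a low value. They report only what shows in the picture. A call takes as long as a camera call. They do not tell look-alikes from the thing itself.
- recognise(label, camera): "rect" ([centre column, centre row, width, height] in pixels, round what is visible of it).
Readings, each from a call of its own:
- robot.current_time_s(): time.
- robot.current_joint_positions(): joint angles.
- robot.current_dq(): joint speeds.
- robot.current_joint_torque(): joint torques, N m.
- robot.current_tool_pos(): TCP position.
- robot.current_eef_rot(): TCP orientation.
- robot.current_contact_force(): force on the tool from outside, world axes, zero at the start.
- robot.current_torque(): the same for the moment, N m.
- robot.current_finger_gap(): opening from 0.0 (shut) to 1.0 (fully open).
- robot.current_gripper_force(): force on a finger pad.
Only numpy, scipy, OpenCV 4.12 (cv2) and the standard library are available. Lean on these libraries where they do the work, as an engineer would, in place of code of your own. Each camera call takes 0.05 s, during which the arm holds its last target. There are 200 camera calls.

## Working session

There is one attempt and no reset: what is moved stays moved. The work goes in short steps, each a Python script; the robot and the scene stay as the last script left them, time stands still between calls to the robot, and variables do not carry over. Pictures are saved under pics/ and viewed, at most 10 in all, crops included, and the job is handed in when it is done.

```bash
mkdir -p pics; cat > h.py <<'E'
import numpy as np, cv2
from station import robot, fingers, vision, workorder, recognise
def snap(cam,name=None):
    p,e=robot.current_tool_pos(),robot.current_eef_rot()
    im=vision.grab_frame(cam)
    if name: cv2.imwrite(f'pics/{name}.png',cv2.cvtColor(np.asarray(im),cv2.COLOR_RGB2BGR))
    return im,p,e
def R(e):
    from scipy.spatial.transform import Rotation as Ro
    return Ro.from_euler('xyz',e,degrees=True).as_matrix()
def campose(cam,p=None,e=None):
    c=vision.calibration(cam)
    if 'extrinsics' in c: T=np.linalg.inv(np.array(c['extrinsics']))
    else:
        W=np.eye(4);W[:3,:3]=R(e);W[:3,3]=p;T=W@np.array(c['T_tool_cam'])
    return T,np.array(c['mtx']),c['k1']
def ray(cam,uv,p=None,e=None):
    T,K,k=campose(cam,p,e)
    d=np.linalg.solve(K,[uv[0],uv[1],1])[:2]; s=d.copy()
    for _ in range(20): s=d/(1+k*(s@s))
    return T[:3,3],T[:3,:3]@np.array([s[0],-s[1],-1])
def atz(cam,uv,z,p=None,e=None):
    o,d=ray(cam,uv,p,e); return o+d*(z-o[2])/d[2]
def proj(cam,X,p=None,e=None):
    T,K,k=campose(cam,p,e); c=np.linalg.inv(T)@np.append(X,1)
    s=np.array([c[0],-c[1]])/-c[2]; s=s*(1+k*(s@s)); return (K@np.append(s,1))[:2]
E
python3 - <<'E'
from h import *
for cam in ['scene','side','wrist']:
    im,p,e=snap(cam,cam)
    T,_,k=campose(cam,p,e); print(cam,T[:3,3].round(3),(-T[:3,2]).round(2),k,e)
    for l in ['cap','can','bracket','bar','bar_grip','dish','slim_can','wrench','carton']:
        print(l,[(np.round(r['rect']).astype(int).tolist(),round(r['p'],2)) for r in recognise(l,cam)][:4])
E
```

```text
scene [ 1.506 -0.208  0.75 ] [-0.79  0.21 -0.58] 0.025164102762698246 [-1.79864923e+02  7.28022681e-03  9.00033712e+01]
cap []
can [([418, 234, 25, 56], 0.79), ([359, 237, 26, 31], 0.78), ([364, 270, 24, 55], 0.66)]
bracket [([354, 238, 81, 79], 0.91)]
bar [([331, 213, 32, 30], 0.85)]
bar_grip [([333, 212, 39, 25], 0.86)]
dish [([245, 266, 37, 24], 0.86)]
slim_can [([333, 283, 19, 59], 0.65), ([121, 271, 25, 47], 0.5)]
wrench [([122, 270, 20, 41], 0.95)]
carton [([467, 212, 58, 41], 0.96)]
side [0.169 0.971 1.326] [ 0.29 -0.6  -0.75] -0.1875176824831466 [-1.79997063e+02  2.34157565e-03  8.99992865e+01]
cap [([300, 276, 17, 32], 0.59)]
can [([265, 271, 18, 41], 0.56), ([300, 299, 19, 26], 0.55), ([330, 295, 46, 54], 0.43)]
bracket [([315, 301, 78, 64], 0.58)]
bar [([331, 294, 49, 54], 0.56), ([266, 428, 58, 71], 0.32)]
bar_grip [([332, 293, 47, 54], 0.71)]
dish [([358, 240, 33, 28], 0.91)]
slim_can [([270, 242, 17, 42], 0.62)]
wrench [([267, 428, 58, 70], 0.61), ([419, 190, 58, 14], 0.53)]
carton [([267, 427, 54, 70], 0.78)]
wrist [0.55  0.077 0.375] [-0.   -0.3  -0.95] -0.0487284425283102 [1.79996414e+02 1.15240194e-03 9.00028671e+01]
cap [([418, 32, 114, 62], 0.68), ([271, 87, 93, 170], 0.45)]
can [([390, 42, 85, 83], 0.79), ([552, 79, 142, 83], 0.62)]
bracket [([335, 90, 217, 173], 0.87)]
bar [([273, 88, 90, 173], 0.71), ([332, 331, 84, 72], 0.31)]
bar_grip [([270, 86, 90, 172], 0.85)]
dish []
slim_can [([573, 194, 130, 74], 0.6)]
wrench []
carton []
```

```bash
python3 - <<'E'
import cv2,numpy as np
a=cv2.resize(cv2.imread('pics/scene.png')[170:330,90:530],None,fx=1.8,fy=1.8,interpolation=3)
b=cv2.resize(cv2.imread('pics/side.png')[170:470,220:460],None,fx=1.0,fy=1.0)
cv2.imwrite('pics/a1.png',a)
c=cv2.imread('pics/side.png')[160:350,220:470]; cv2.imwrite('pics/b1.png',cv2.resize(c,None,fx=3,fy=3,interpolation=3))
E
```

```text
(no output)
```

View pics/a1.png

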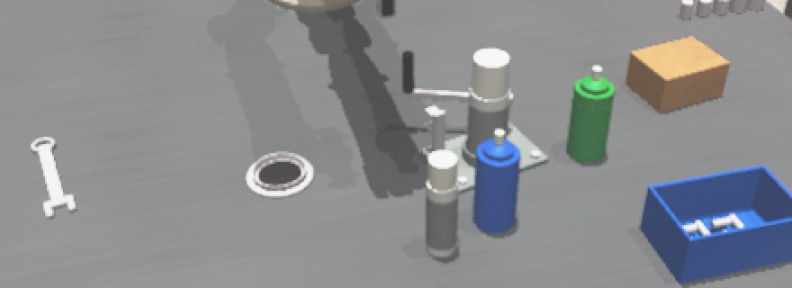

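View pics/b1.png

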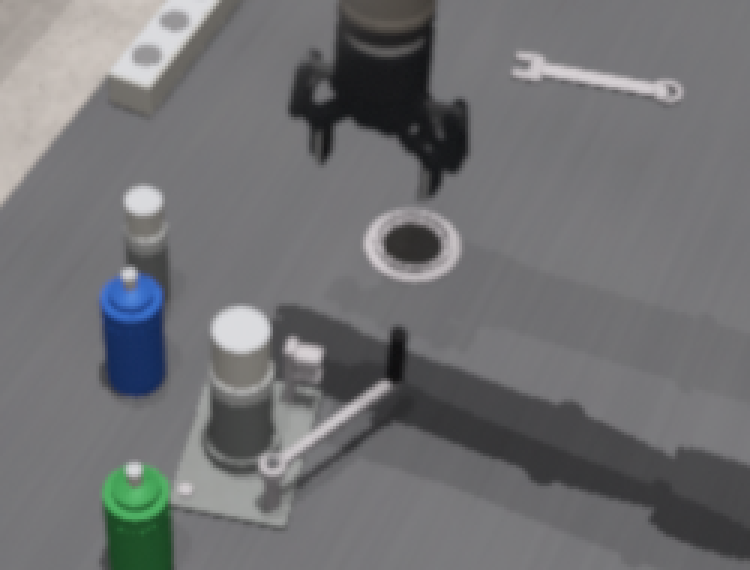

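View pics/wrist.png

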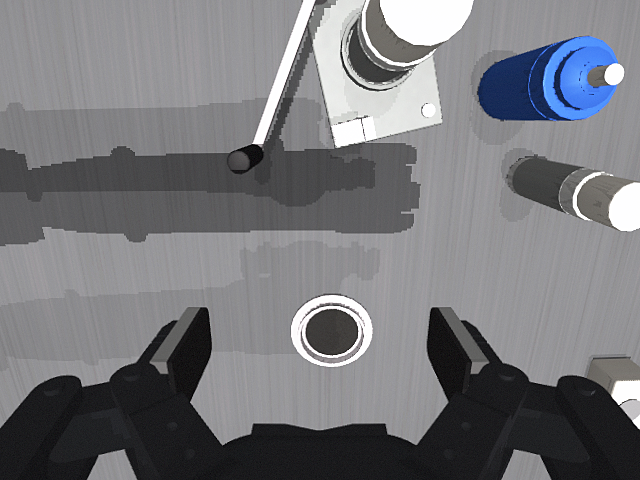

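The wrist view shows the dish at (332,331), the pin top at (238,160), and the can with its white cap at the upper right around (420,10). The side view shows the cap top at about (300,269) and the hinge at about (310,314). Blue and green look-alikes and the slim can stand nearby.

```bash
python3 - <<'E'
from h import *
p,e=robot.current_tool_pos(),robot.current_eef_rot()
f=lambda n,*a:print(n,atz(*a).round(4))
f('dish w','wrist',(332,330),.010,p,e)
f('dish side','side',(357.5,240.5),.008); f('dish sc','scene',(245.5,267),.008)
f('pin top w','wrist',(238,160),.128,p,e); f('pin top side','side',(353,269.5),.128); f('pin top sc','scene',(316.5,199.5),.128)
f('cap top side','side',(300.3,269.5),.168); f('cap top sc','scene',(362.2,203),.168)
f('hinge side','side',(310.3,313.7),.07)
f('catch side','side',(321.3,279.5),.08);f('catch sc','scene',(331.5,232),.08)
f('catch w','wrist',(365,126),.082,p,e)
for n,c in {'plateR':(441,124),'plateB':(337,147)}.items(): f(n,'wrist',c,.008,p,e)
f('slim w','wrist',(612,203),.14,p,e); f('blue','wrist',(605,74),.14,p,e)
f('slim sc','scene',(335,258),.14); f('blue sc','scene',(367,244),.14)
E
```

```text
dish w [ 0.5642 -0.1428  0.01  ]
dish side [ 0.5591 -0.1506  0.008 ]
dish sc [ 0.5711 -0.1487  0.008 ]
pin top w [0.4976 0.0529 0.128 ]
pin top side [0.4947 0.0466 0.128 ]
pin top sc [0.4993 0.0522 0.128 ]
cap top side [0.5982 0.1352 0.168 ]
cap top sc [0.6079 0.1343 0.168 ]
hinge side [0.5481 0.1795 0.07  ]
catch side [0.5675 0.0769 0.08  ]
catch sc [0.5815 0.0683 0.08  ]
catch w [0.5842 0.0734 0.082 ]
plateR [0.6642 0.0747 0.008 ]
plateB [0.5669 0.0531 0.008 ]
slim w [0.7411 0.0279 0.14  ]
blue [0.7197 0.106  0.14  ]
slim sc [0.7571 0.0241 0.14  ]
blue sc [0.7282 0.1047 0.14  ]
```

```bash
python3 - <<'E'
from h import *
robot.move_to([.604,.135,.285],[180,0,90])
im,p,e=snap('wrist','w2')
m=(im.min(2)>235).astype(np.uint8)
cs,_=cv2.findContours(m,0,1)
for c in cs:
    if cv2.contourArea(c)>1500:
        el=cv2.fitEllipse(c);print(cv2.contourArea(c),np.round(el[0],1),np.round(el[1],1),atz('wrist',el[0],.168,p,e).round(4))
print(recognise('cap','wrist'),proj('wrist',[.604,.135,.168],p,e),p,robot.current_time_s())
E
```

```text
[{'rect': [316.6, 228.2, 72.9, 80.1], 'p': 0.9}, {'rect': [233.9, 228.6, 72.9, 161.9], 'p': 0.18}] [319.15913489 240.06163787] [0.60405024 0.13537014 0.28473685] 2.25
```

View pics/w2.png

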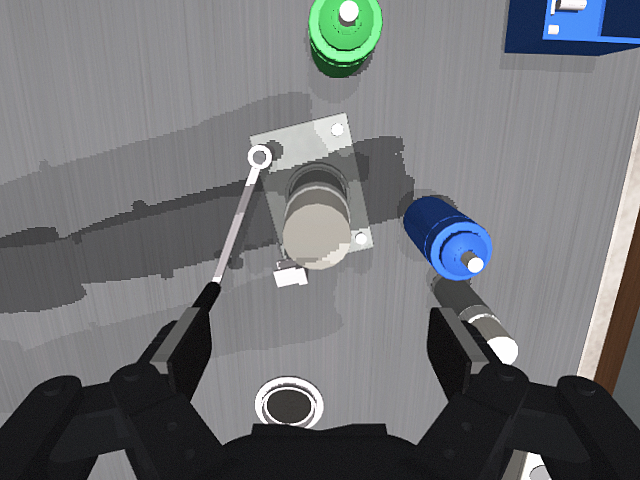

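The cap top disc is centred at about (317,237), the hinge at (259,157), the dish at (289,404) and the catch near (290,275). The left finger is only in front of the pin in the picture.

```bash
python3 - <<'E'
from h import *
p,e=robot.current_tool_pos(),robot.current_eef_rot()
g=lambda uv,z:atz('wrist',uv,z,p,e).round(4)
C=g((317,236.5),.168);H=g((259.5,157),.068);D=g((289.5,403.5),.011);K=g((290,274),.082)
print(C,H,D,K)
for yaw in (10,12.5,15):
    a=np.radians(yaw);M=np.array([[np.cos(a),-np.sin(a)],[np.sin(a),np.cos(a)]])
    print(yaw,C[:2]+M@[-.04,.055],C[:2]+M@[-.04,-.06])
for n,uv in dict(a=(250,136),b=(346,113),c=(373,246)).items(): print(n,g(uv,.008))
fingers.gripper_to(1.0)
robot.line_to([C[0],C[1],.19],[180,0,90])
s=robot.line_to([C[0],C[1],.146],velocity=.06,f_stop=8)
print(s,robot.current_tool_pos(),robot.current_contact_force())
fingers.gripper_to(0,force=25)
print(robot.current_finger_gap(),robot.current_gripper_force(),robot.current_contact_force(),robot.current_time_s())
E
```

```text
[0.6025 0.135  0.168 ] [0.5506 0.1786 0.068 ] [ 0.5645 -0.1418  0.011 ] [0.5762 0.0714 0.082 ]
10 [0.55355704 0.1822185 ] [0.57352658 0.06896561]
12.5 [0.55154398 0.1800387 ] [0.57643454 0.06776466]
15 [0.54962792 0.17777316] [0.57939211 0.06669169]
a [0.5323 0.1946 0.008 ]
b [0.6313 0.217  0.008 ]
c [0.6644 0.0741 0.008 ]
False [0.60282579 0.13509589 0.14633586] [0.32735242 0.38754412 0.15568683]
0.555333876341693 26.01418297737837 [-0.61571532 -0.37788735  2.22521637] 4.575
```

```bash
python3 - <<'E'
from h import *
p=np.array(robot.current_tool_pos())
robot.line_to([p[0],p[1],.25],velocity=.12)
print(robot.current_finger_gap(),robot.current_contact_force())
robot.line_to([.5645,-.142,.16],velocity=.25)
snap('wrist','w3')
s=robot.line_to([.5645,-.142,.055],velocity=.12)
s=robot.line_to([.5645,-.142,.027],velocity=.03,f_stop=4)
print(s,robot.current_tool_pos(),robot.current_contact_force(),robot.current_finger_gap(),robot.current_time_s())
snap('wrist','w4')
E
```

```text
0.5542183915988801 [ 0.04289016 -0.04503116  0.01611891]
True [ 0.56438085 -0.14225916  0.03266321] [-0.5856867   0.90105653  3.59145817] 0.5498107140929321 8.7083
```

View pics/w4.png

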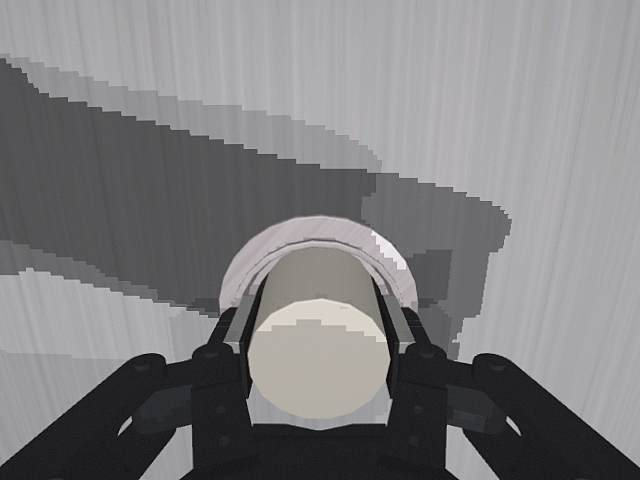

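The cap has landed at the floor height I expected (0.0327 against 0.032) and sits centred inside the rim. I'll release it, check the placing from above, then push the pin.

```bash
cat > push.py <<'E'
from h import *
H=np.array([.5512,.1792]); base=-77.5
def pose(th,back):
    a=np.radians(base)-th; u=np.array([np.cos(a),np.sin(a)]); t=np.array([-u[1],u[0]])
    q=H+.14*u-back*t
    return q, [180,0,180+np.degrees(a)+90]
E
python3 - <<'E'
from push import *
fingers.gripper_to(1.0)
robot.line_to([.5645,-.142,.17],velocity=.2)
snap('wrist','w5')
fingers.gripper_to(0.0)
q,o=pose(.62,.06); print(q,o)
robot.move_to([*q,.19],o)
im,p,e=snap('wrist','w6')
print(proj('wrist',[*pose(.62,0)[0],.128],p,e),[ (r['rect'],r['p']) for r in recognise('bar_grip','wrist')],robot.current_time_s())
a=cv2.imread('pics/w5.png');b=cv2.imread('pics/w6.png')
cv2.imwrite('pics/w56.png',cv2.resize(np.hstack([a,b]),(800,300)))
E
```

```text
[0.44122433 0.07381806] [180, 0, np.float64(156.976616701889)]
[320.8269707  362.80130753] [([431.1, 304.9, 186.7, 29.5], 0.76)] 11.9667
```

View pics/w56.png

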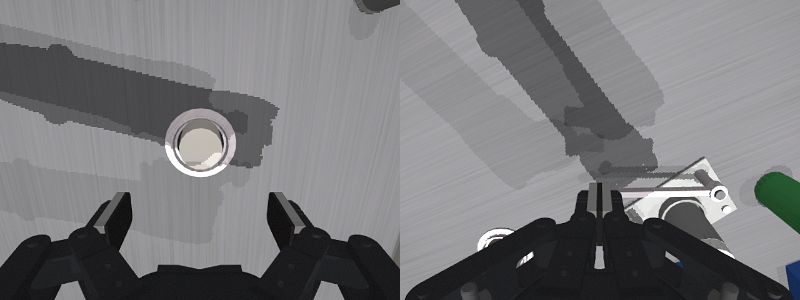

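The left half shows the cap flat and centred in the dish. In the right half the fingers stand in front of the pin, with the hinge at the right, so the geometry is as modelled. Next I push.

```bash
python3 - <<'E'
from push import *
q,o=pose(.62,.06)
robot.line_to([*q,.112],o,velocity=.15)
for th in [.62,.5,.4,.3,.2,.1,.04]:
    q,o=pose(th,.019 if th<.6 else .024)
    s=robot.line_to([*q,.112],o,velocity=.1,f_stop=12)
    print(th,s,np.round(robot.current_contact_force(),1))
    if s: break
else:
    q,o=pose(-.08,.019)
    print(robot.line_to([*q,.112],o,velocity=.03,f_stop=8))
print(robot.current_tool_pos(),q,np.round(robot.current_contact_force(),1),robot.current_time_s())
p=np.array(robot.current_tool_pos())
robot.line_to([p[0]-.03,p[1],.112]); robot.line_to([p[0]-.05,p[1]+.03,.25],velocity=.25)
robot.move_to([.58,.06,.29],[180,0,90])
im,pp,e=snap('wrist','w7')
for th in (0,.08,.15): print(th,proj('wrist',[*pose(th,0)[0],.128],pp,e))
snap('scene','s7');snap('side','d7');print(robot.current_time_s())
b=cv2.imread('pics/s7.png')[170:330,90:530];c=cv2.imread('pics/d7.png')[160:350,220:470]
w=cv2.resize(cv2.imread('pics/w7.png'),(400,300))
out=np.zeros((600,800,3),np.uint8);out[:300,:400]=w;out[:300,400:]=cv2.resize(c,(400,300));out[300:591]=cv2.resize(b,(800,291))
cv2.imwrite('pics/all7.png',out)
E
```

```text
0.62 False [-0.5 -0.2  0.1]
0.5 False [ 0.  -0.4 -0.7]
0.4 False [-0.4  0.3  0.5]
0.3 False [-0.5  0.7  0.6]
0.2 False [-0.4 -0.5 -0.1]
0.1 False [ 0.3 -0.  -0.4]
0.04 False [-0.4  1.1  0.1]
True
[0.5652315  0.03868395 0.11097435] [0.57416583 0.03979566] [ 0.7 -0.7 -0.2] 15.35
0 [321.86424486 243.41679849]
0.08 [308.13766238 245.74779035]
0.15 [296.03196455 246.92212317]
18.0917
```

View pics/all7.png

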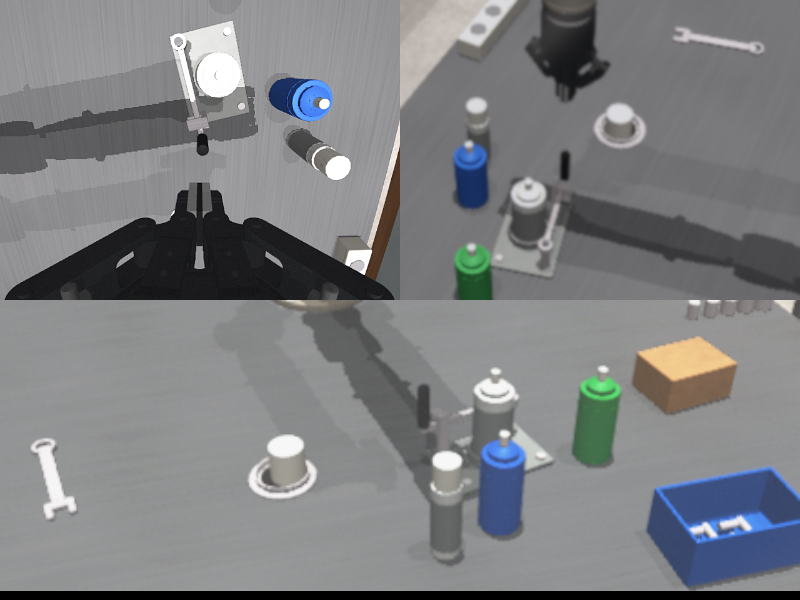

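The pin top is at about (323,240), against (322,243) predicted for a fully closed bar, and the push ended on a hard stop. The cap is flat in the dish, the can stands upright, and the bystanders are where they were.

```bash
python3 -c "
from h import *
print(workorder.close_job())"
```

```text
the job is handed in; nothing more can be done
None
```

The job is handed in at about 18 s of the 51 s allowed: the last pictures show the cap flat in the dish, open side down, the bar closed in its catch, and the can upright in the bracket; no verdict came back.

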